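# Find the tin with the mixing ball and hold it over the dish

## Task

One of the three sealed tins in the wooden tray has a loose mixing ball in it and rattles; the other two are packed tight. Take them in order, left, middle, right: lift each clear of the tray, shake it briskly and stand it back in its own pocket (the right one may stay in the hand if it is the one that rattles). Finish holding the tin that rattles still and upright in the air over the middle of the mixing dish, about a hand's breadth above it, without letting go, with the other two tins back in their pockets and the other things on the table left where they are.

Things in the scene. Friction and masses are not known exactly. Their poses are not given: they have to be found in the camera images.
- tin_left_center (a point): centre (half-way up) of the left tin: sealed plain metal, oblong, 90 mm long in x, 58 mm wide in y (59 over the lid), 60 mm tall, about 0.32 kg, z up; grasp it firmly across its width at mid-length, as low as the tray allows, or a jerk swings it in the grip. The three tins look alike and weigh about the same; which one rattles differs from start to start.
- bay_left (a point): centre of the floor of the left pocket of the tray, on which the underside of the left tin stands (10 mm above the table); the pocket is 104 mm in this point's x and 70 mm in its y
- tin_middle_center (a point): centre (half-way up) of the middle tin: sealed plain metal, oblong, 90 mm long in x, 58 mm wide in y (59 over the lid), 60 mm tall, about 0.32 kg, z up; grasp it firmly across its width at mid-length, as low as the tray allows, or a jerk swings it in the grip. The tin that rattles holds a loose 34 mm steel ball, 0.16 kg, in a cavity 82 x 50 x 50 mm: it has 48 mm play lengthwise, runs to the front after a stop going forward and knocks on the end wall.
- bay_middle (a point): centre of the floor of the middle pocket of the tray, on which the underside of the middle tin stands (10 mm above the table); the pocket is 104 mm in this point's x and 70 mm in its y
- tin_right_center (a point): centre (half-way up) of the right tin: sealed plain metal, oblong, 90 mm long in x, 58 mm wide in y (59 over the lid), 60 mm tall, about 0.32 kg, z up; grasp it firmly across its width at mid-length, as low as the tray allows, or a jerk swings it in the grip. A tin that does not rattle holds a pack of the ball's mass that fills its cavity.
- bay_right (a point): centre of the floor of the right pocket of the tray, on which the underside of the right tin stands (10 mm above the table); the pocket is 104 mm in this point's x and 70 mm in its y
- rack: fixed light wooden tray with three pockets in a row for the tins, 116 x 312 x 18 mm, origin at the middle of its underside; the row runs along its own y, the left pocket at +115 mm, the middle at 0, the right at -115 mm (left and right as the robot sees it). Pocket floor 10 mm above the table, rims 18 mm above the table, 6 mm thick
- dish: shallow round white mixing dish, 112 mm across, 14 mm high, fixed on the table beyond the tray; origin at the centre of its underside
- tape_roll: bystander: roll of masking tape lying flat, 96 x 95 x 25 mm, origin at the centre of its underside; leave it alone
- sanding_block: bystander: sanding block, 42 x 77 x 24 mm, origin at the centre of its underside; leave it alone
- paint_tube: bystander: white paint tube lying flat, 36 x 118 x 30 mm, origin at the centre of its underside; leave it alone
There are look-alikes about, which are no part of the job. What is shaped like the part that bears tin_right_center but green is not meant. Leave any purple look-alike of the part that bears tin_left_center alone.

How it is judged:
By the outcome, as a careful person would: the job done as asked, in the order asked, and still so for the second after the job is handed in, while the arm keeps its last pose, push and grip.
It also fails if it takes over 72 s, if anything falls off the work surface, if the arm or the gripper's body presses on something with over 40 N, if the wrist force passes 120 N, or if a joint passes its speed limit or range.

## Robot

A 7-joint arm with a two-finger parallel gripper is mounted at the origin on the work surface; the furniture and walls round the work are solid. World frame = base frame: x ahead of the robot, y to its left, z up, the work surface at z = 0. Lengths are in m, angles in rad, forces in N, time in s.
With the tool pointing down it reaches from about 0.35 to 0.9 m from the base axis. Payload 8.1 kg.
Tool frame: the origin (TCP) lies midway between the tips of the shut fingers; the grasp point (between the pads) lies 19 mm behind it; z points along the fingers, y is the direction in which the jaws open and shut (so a half turn about z gives the same grasp; the last joint's range is limited). The gripper opens to 92 mm and grips with 3 to 60 N. Pads are 19 mm wide; open, the fingers measure 130 mm over their backs; the gripper's body (75 mm by 190 mm) begins 47 mm behind the grasp point.
Start: joints at [1.001, 0.434, 0.025, 1.573, -0.012, 1.134, -0.075], TCP at [0.281, -0.558, 0.199] pointing down, gripper open.
Joint ranges: [-2.62, 2.62], [-0.44, 2.09], [-1.27, 1.32], [0.08, 2.57], [-1.32, 4.46], [0.12, 2], [-2.74, 2.74]. Speed limits (rad/s): [2.22, 2.22, 3.01, 3.01, 3.14, 3.14, 3.14].

## Interface

Orientations are given as a rotation vector (axis times angle).
In Python, from cell import monitor, get_image, get_calibration, workorder, look_for, masks_of gives the robot as it stands.
- The arm moves only by the shell command python3 -m crank 'ROWS' [FORCE]. ROWS is JSON, a list of rows, each a list of 3 entries, a list of its own where there are three numbers: the shift along the tool's x, y, z in cm, then the turn about the tool's z in degrees, then the closure in counts, from 0 (fully open) to 255 (shut). A call has 1 to 5 rows; each row shifts and turns the commanded pose from where the row before left it, along the tool's axes as they then stand; what a row does not reach is not made up. A row lasts 1/10 s, in which the tool goes at most 50 mm and 8.59 degrees, less where a joint would pass 70% of its speed; a pose out of reach is approached as far as the arm can. A call with a gripper value outside its range is refused whole. The fingers move at their own pace and stop on an object; FORCE is the grip in N (left out, the last holds). Time passes only in rows, so rows that do not move let the fingers close. It gives the time, the measured TCP pose, the force and the opening at its end, in the units of the state.
- monitor.observe(): the state, without advancing time (a new reading comes with each control period).
- get_image(name): name is "scene" or "top"; returns (picture, depth): 400x640x3 uint8, red, green, blue; 400x640 float32, m along the optical axis (not along the pixel's ray), 0 where there is no reading.
- get_calibration(name): a dict with "fx", "fy", "cx", "cy" (pixels), "R" (3x3) and "t" (3): a world point X has camera coordinates R X + t. Camera axes: x right, y down, z forward; pixel columns grow to the right and rows downward; lengths in m; the calibration is good to about 2 mm. A picture is of the moment at which its call begins. get_calibration takes no time and is no camera call.
- workorder.sign_off(): hands the job in, once; it reports no verdict.
Trained networks look in the newest picture that a camera, given by its name, has taken for a name from the list of things; names that differ only in an ending like _2 or _b are one class to them, and where a whole thing is asked for, a point or a joint stands for the part that bears it (a point fixed in the world has none). Each returns a list of dicts, best first, with "score" (0 to 1); they miss things now and then, are a little off and sometimes report something else, mostly with a low value. They report only what shows in the picture. A call takes as long as a camera call. They do not tell look-alikes from the thing itself.
- look_for(label, camera): "location" ([x, y, z] in m, in world coordinates, good to about 4 mm: the middle of the surface that is visible of it).
- masks_of(label, camera): "region" (400x640 bool, what is visible of it).
The state is a dict: "clock": time; "joints": joint angles; "dq": joint speeds; "joint_efforts": joint torques, N m; "position": TCP position; "ee_rot": TCP orientation; "force": force on the tool from outside, world axes, zero at the start; "ft_torque": the same for the moment, N m; "width": opening from 0.0 (shut) to 1.0 (fully open).
Only numpy, scipy, OpenCV 4.12 (cv2) and the standard library are available. Lean on these libraries where they do the work, as an engineer would, in place of code of your own. Each camera call takes 0.05 s, during which the arm holds its last target.

## Working session

There is one attempt and no reset: what is moved stays moved. The work goes in short steps, Python scripts to look and compute and a shell command to move; the robot and the scene stay as the last step left them, time stands still between calls to the robot, and variables do not carry over. Pictures are saved under pics/ and viewed, and the job is handed in when it is done.

```bash
ls; mkdir -p pics; python3 - <<'E'
from cell import *
import cv2,numpy as np
print(monitor.observe())
for n in("scene","top"):
    im,d=get_image(n); cv2.imwrite(f"pics/{n}0.png",im[:,:,::-1])
    c=get_calibration(n); print(n,c)
    for l in ("tin_left_center","rack","dish"):
        print(l,[(r["score"],np.round(r["location"],3)) for r in look_for(l,n)])
E
```

```text
pics
{'clock': 0.0, 'joints': array([ 1.00137596,  0.43521033,  0.02498837,  1.57412746, -0.01156981,
        1.13399883, -0.07512589]), 'dq': array([-0.00152393, -0.00019985, -0.00135272,  0.00016852, -0.00011653,
        0.00038945,  0.00016102]), 'joint_efforts': array([-1.44624348e-03, -6.67838645e+01,  9.84124951e-01, -3.14461184e+01,
       -6.06151507e-02,  4.27514885e-02,  1.15617440e-04]), 'position': array([ 0.28094913, -0.55765376,  0.19814132]), 'ee_rot': array([-3.05497364e+00, -7.26142958e-01,  8.49665595e-04]), 'force': array([-0.68509425,  1.03430944,  0.00330907]), 'ft_torque': array([-0.03781729,  0.00267908, -0.02339577]), 'width': 0.9948191720804636}
scene {'fx': 517.4498184426417, 'fy': 517.4498184426417, 'cx': 323.8404366468383, 'cy': 203.72000254756554, 'R': array([[-0.62460516, -0.78085778, -0.01138068],
       [-0.44081279,  0.36455902, -0.82023216],
       [ 0.6446336 , -0.50730449, -0.57191754]]), 't': array([0.362258  , 0.24474417, 1.12379287])}
tin_left_center [(0.95, array([0.328, 0.249, 0.058])), (0.86, array([0.482, 0.178, 0.066]))]
rack [(0.55, array([0.448, 0.09 , 0.009]))]
dish [(0.81, array([0.678, 0.112, 0.008]))]
top {'fx': 465.4940813631873, 'fy': 465.4940813631873, 'cx': 317.3500812452764, 'cy': 198.00738593066666, 'R': array([[-0.01623769, -0.99978728,  0.01271754],
       [-0.99698981,  0.01522522, -0.07602315],
       [ 0.07581335, -0.0139137 , -0.99702495]]), 't': array([0.05301838, 0.49414821, 1.18433957])}
tin_left_center [(0.68, array([0.497, 0.162, 0.072])), (0.62, array([0.339, 0.238, 0.063]))]
rack [(0.76, array([0.484, 0.042, 0.009]))]
dish [(0.88, array([0.671, 0.115, 0.01 ]))]
```

View pics/scene0.png

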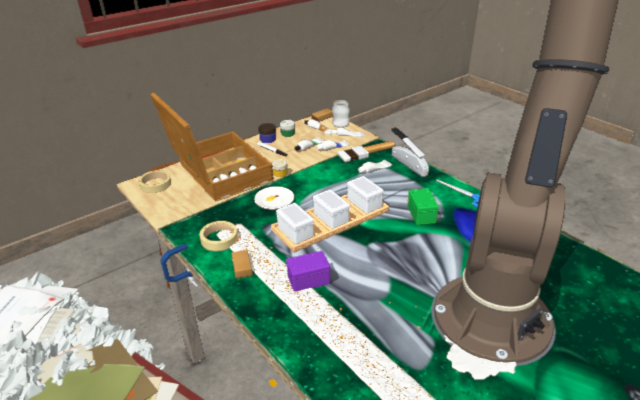

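View pics/top0.png

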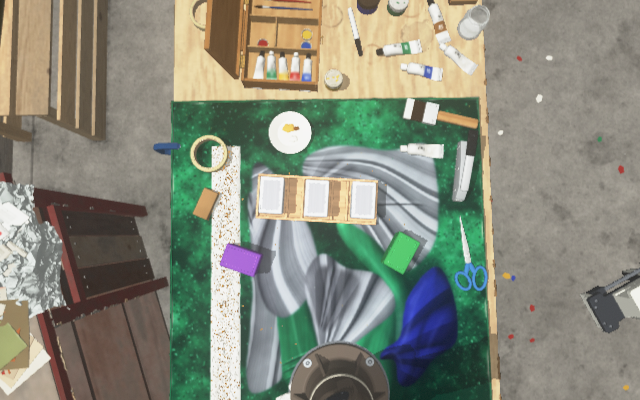

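The top view shows the three white tins in the tray at (270,197), (319,198) and (363,200), and the dish at (290,132). The purple look-alike is at (240,259), the green one at (402,252), the tape at (209,153) and the block at (205,204). Next I'll measure the tin tops and the tray from depth.

```bash
cat > h.py <<'E'
from cell import *
import cv2,numpy as np
def cloud(n):
    im,d=get_image(n); c=get_calibration(n)
    v,u=np.mgrid[0:400,0:640]
    P=np.stack([(u-c["cx"])/c["fx"]*d,(v-c["cy"])/c["fy"]*d,d],-1)
    W=(P-c["t"])@c["R"]
    W[d==0]=np.nan
    return im,W
def comps(W,z0,z1,box,mn=60):
    with np.errstate(invalid='ignore'):
        m=(W[...,2]>z0)&(W[...,2]<z1)&(W[...,0]>box[0])&(W[...,0]<box[1])&(W[...,1]>box[2])&(W[...,1]<box[3])
    n,l,s,c=cv2.connectedComponentsWithStats(m.astype(np.uint8))
    out=[]
    for i in range(1,n):
        if s[i,4]<mn: continue
        p=W[l==i]; r=cv2.minAreaRect((p[:,:2]*1000).astype(np.float32))
        print(s[i,4],"px",c[i].round(),"mean",p.mean(0).round(4),"rect c",np.round(r[0],1),"size",np.round(r[1],1),"ang",round(r[2],1))
E
python3 - <<'E'
from h import *
for n in("top","scene"):
    im,W=cloud(n); print(n)
    comps(W,.058,.09,(.3,.85,-.35,.4))
    for l in ("tin_left_center",):
        r=masks_of(l,n); print([(x["score"],x["region"].sum(),np.nanmedian(W[x["region"]],0).round(3)) for x in r])
    for l in("rack","dish"):
      for x in masks_of(l,n)[:1]:
        p=W[x["region"]]; p=p[np.isfinite(p[:,0])&(p[:,2]>-.01)&(p[:,2]<.03)]; r=cv2.minAreaRect((p[:,:2]*1000).astype(np.float32)); print(l,x["score"],r,np.percentile(p[:,2],[5,50,95]))
    if n=="top": cv2.imwrite("pics/zoom.png",cv2.resize(im[100:280,180:440,::-1],None,fx=3,fy=3))
E
```

```text
top
89 px [233.  68.] mean [0.8213 0.2522 0.0742] rect c [823.7 249.7] size [15.4 50.7] ang 83.7
334 px [467. 172.] mean [ 0.5489 -0.3253  0.0774] rect c [ 554.1 -327.6] size [ 23.9 101.6] ang 82.4
874 px [271. 195.] mean [0.4998 0.1602 0.0696] rect c [500.5 160.7] size [59.8 91.2] ang 85.9
870 px [316. 198.] mean [0.4901 0.0485 0.0698] rect c [490.7  48.3] size [58.9 91.2] ang 85.9
870 px [363. 200.] mean [ 0.4838 -0.0672  0.0698] rect c [484.5 -68.3] size [59.6 90.9] ang 85.7
726 px [402. 253.] mean [ 0.3522 -0.1605  0.0608] rect c [ 352.2 -160.3] size [58.9 90.3] ang 59.1
684 px [240. 260.] mean [0.3413 0.2386 0.0607] rect c [341.3 238.2] size [89.9 58. ] ang 70.0
[(0.9, np.int64(941), array([0.5  , 0.158, 0.07 ])), (0.63, np.int64(920), array([0.342, 0.237, 0.06 ]))]
rack 0.83 ((493.17828369140625, 44.17749786376953), (317.22564697265625, 119.21978759765625), 85.79439544677734) [0.0065351  0.01234617 0.02026683]
dish 0.84 ((668.9417114257812, 112.82199096679688), (105.4504623413086, 107.88224792480469), 0.24235787987709045) [0.00118686 0.00726554 0.01442466]
scene
184 px [411. 14
[... 211 characters left out ...]
 -0.0627  0.0686] rect c [483.  -67.6] size [62.9 95.8] ang 84.7
354 px [423. 198.] mean [ 0.349  -0.1572  0.0604] rect c [ 350.9 -158.3] size [58.4 90.5] ang 60.5
533 px [330. 202.] mean [0.484  0.0535 0.0686] rect c [488.   48.8] size [63.4 98. ] ang 86.2
586 px [294. 216.] mean [0.4938 0.1652 0.0687] rect c [499.9 161.9] size [60.3 98.1] ang 85.4
596 px [307. 262.] mean [0.3397 0.2407 0.0603] rect c [340.7 239.9] size [89.2 59.2] ang 69.2
[(0.89, np.int64(1044), array([0.48 , 0.172, 0.064])), (0.66, np.int64(1384), array([0.325, 0.248, 0.055]))]
dish 0.63 ((669.59716796875, 113.53739929199219), (106.99491119384766, 110.30303955078125), 57.30495834350586) [0.0021195  0.00732394 0.01454052]
```

View pics/zoom.png

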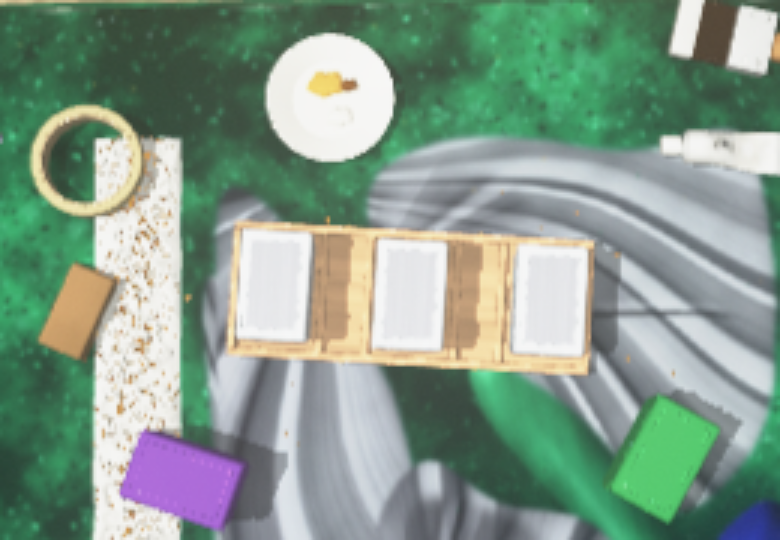

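```bash
cat >> h.py <<'E'
from scipy.spatial.transform import Rotation as Rn
def delta(x,y,z,yaw=-4.1):
    s=monitor.observe(); R=Rn.from_rotvec(s["ee_rot"]).as_matrix()
    cy=np.degrees(np.arctan2(R[1,0],R[0,0]))
    a=np.radians(yaw)
    Rt=np.array([[np.cos(a),np.sin(a),0],[np.sin(a),-np.cos(a),0],[0,0,-1]])
    d=np.array([x,y,z])-s["position"]
    print("t",round(s["clock"],2),"pos",s["position"].round(4),"yaw",round(cy,2),"tilt",np.round(R[:,2],3),"turn needed",round(cy-yaw,2),
     "shift cm in target-yaw tool frame",(Rt.T@d*100).round(2),"w",round(s["width"],3),"F",s["force"].round(2),"T",s["ft_torque"].round(3),"q",s["joints"].round(2))
E
python3 -m crank '[[[0,0,0],7.7,0],[[0,0,0],7.7,0],[[0,0,0],7.7,0],[[0,0,0],7.7,0]]' 60
python3 -c "
from h import *
delta(.5005,.1607,.13)"
```

```text
clock: 1.2
position: [0.2813, -0.5582, 0.199]
ee_rot: [3.139, -0.12, 0.0]
force: [0.2, 0.2, -0.6]
width: 1.001
t 1.2 pos [ 0.2813 -0.5582  0.199 ] yaw -4.38 tilt [ 0. -0. -1.] turn needed -0.28 shift cm in target-yaw tool frame [ 16.73 -73.27   6.9 ] w 1.001 F [ 0.18  0.23 -0.62] T [0.024 0.028 0.05 ] q [ 0.92  0.43  0.15  1.58 -0.07  1.13 -0.57]
```

```bash

python3 -m crank '[[[1,-4.5,0],-0.28,0],[[1,-4.8,0],0,0],[[1,-4.8,0],0,0],[[1,-4.8,0],0,0],[[1,-4.8,0],0,0]]'
python3 -m crank '[[[1.2,-4.8,0],0,0],[[1.2,-4.8,0],0,0],[[1.2,-4.8,0],0,0],[[1.2,-4.8,0],0,0],[[1.2,-4.8,0],0,0]]'
python3 -c "
from h import *
delta(.5005,.1607,.13)"
```

```text
clock: 1.7
position: [0.3473, -0.3232, 0.1991]
ee_rot: [3.139, -0.104, 0.001]
force: [1.3, -0.4, 0.3]
width: 1.002
clock: 2.2
position: [0.423, -0.0876, 0.1994]
ee_rot: [3.14, -0.104, 0.002]
force: [1.9, 0.6, 0.5]
width: 0.995
t 2.2 pos [ 0.423  -0.0876  0.1994] yaw -3.79 tilt [ 0.001 -0.    -1.   ] turn needed 0.31 shift cm in target-yaw tool frame [  5.95 -25.32   6.94] w 0.995 F [1.91 0.63 0.46] T [-0.008 -0.047  0.   ] q [ 0.23  0.13 -0.16  2.    0.02  1.01 -1.58]
```

```bash

python3 -m crank '[[[1.2,-4.7,0],0,0],[[1.2,-4.7,0],0,0],[[1.2,-4.7,1],0,0],[[1.2,-4.7,2],0,0],[[0.6,-4.7,2],0,0]]'
python3 -m crank '[[[0,0,0],0,0],[[0,0,0],0,0],[[0,0,0],0,0]]'
python3 -c "
from h import *
delta(.5005,.1607,.023)
im,W=cloud('top')
cv2.imwrite('pics/a1.png',cv2.resize(im[100:280,180:440,::-1],None,fx=3,fy=3))"
```

```text
clock: 2.7
position: [0.4924, 0.1399, 0.1503]
ee_rot: [-3.139, 0.105, -0.003]
force: [0.4, 0.1, -0.2]
width: 1.0
clock: 3.0
position: [0.4912, 0.1369, 0.1506]
ee_rot: [3.139, -0.105, 0.0]
force: [-0.3, -0.2, -0.5]
width: 1.0
t 3.0 pos [0.4912 0.1369 0.1506] yaw -3.85 tilt [ 0.    -0.001 -1.   ] turn needed 0.25 shift cm in target-yaw tool frame [ 0.76 -2.44 12.76] w 1.0 F [-0.25 -0.18 -0.49] T [0.013 0.032 0.017] q [-0.14  0.32 -0.3   1.89  0.12  0.94 -2.13]
```

View pics/a1.png

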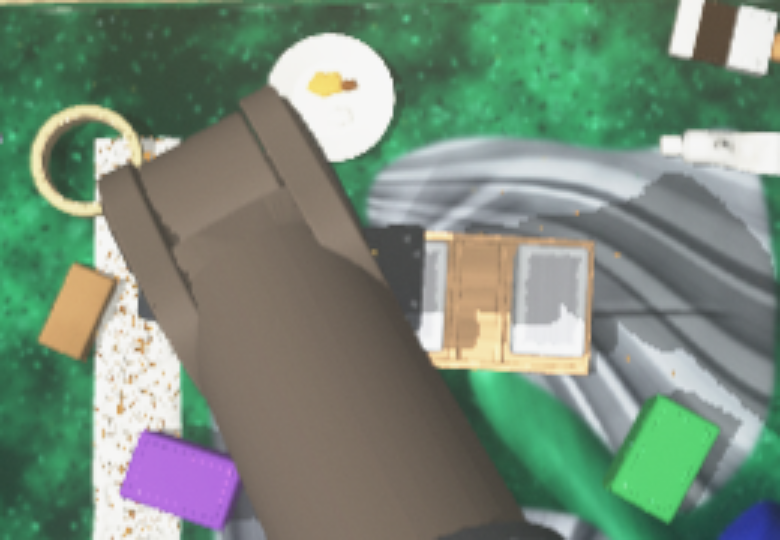

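The arm hides the left tin from above, as I'd expect with the tool over it. I'll align, then descend.

```bash

python3 -m crank '[[[0.76,-2.44,2],0.25,0],[[0,0,3],0,0],[[0,0,2],0,0],[[0,0,2],0,0],[[0,0,0],0,0]]'
python3 -c "
from h import *
delta(.5005,.1607,.023)
im,W=cloud('scene')
cv2.imwrite('pics/a2.png',cv2.resize(im[130:290,200:440,::-1],None,fx=3,fy=3))"
```

```text
clock: 3.55
position: [0.4991, 0.1596, 0.0589]
ee_rot: [3.138, -0.114, -0.005]
force: [-0.3, -0.1, 0.4]
width: 0.999
t 3.55 pos [0.4991 0.1596 0.0589] yaw -4.16 tilt [-0.003 -0.002 -1.   ] turn needed -0.06 shift cm in target-yaw tool frame [ 0.13 -0.12  3.59] w 0.999 F [-0.32 -0.07  0.38] T [0.002 0.099 0.006] q [-0.2   0.46 -0.28  1.95  0.18  0.75 -2.23]
```

View pics/a2.png

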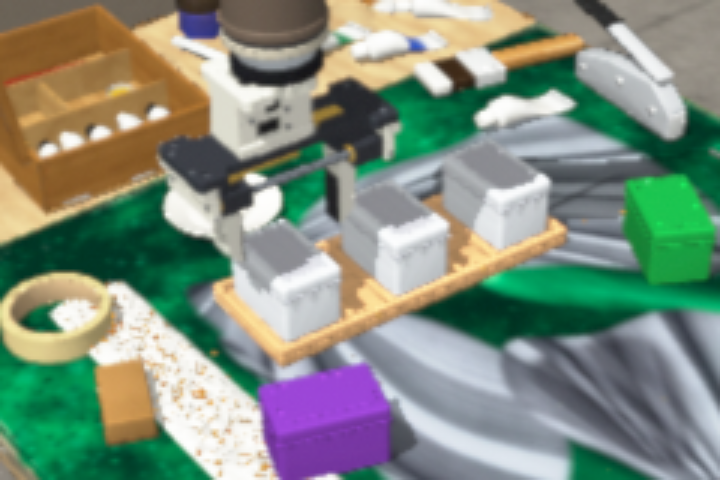

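The jaws straddle the left tin: the left finger is at (237,250) and the right one is in the gap at (340,195). I'll go down and grip.

```bash

python3 -m crank '[[[0.1,-0.1,1.2],0,0],[[0,0,1.2],0,0],[[0,0,1.1],0,0],[[0,0,0],0,0]]'
python3 -c "
from h import *
delta(.5005,.1607,.023)"
```

```text
clock: 4.0
position: [0.5003, 0.1622, 0.0239]
ee_rot: [3.139, -0.11, -0.004]
force: [-0.4, -1.6, 0.3]
width: 0.998
t 4.0 pos [0.5003 0.1622 0.0239] yaw -4.03 tilt [-0.002 -0.001 -1.   ] turn needed 0.07 shift cm in target-yaw tool frame [0.03 0.15 0.09] w 0.998 F [-0.4  -1.57  0.3 ] T [0.106 0.027 0.039] q [-0.22  0.51 -0.27  1.98  0.21  0.68 -2.25]
```

```bash

python3 -m crank '[[[0,0.1,0],0,255],[[0,0,0],0,255],[[0,0,0],0,255],[[0,0,0],0,255],[[0,0,0],0,255]]' 60
python3 -c "
from h import *
delta(.5005,.1607,.023)"
```

```text
clock: 4.5
position: [0.5014, 0.1617, 0.0257]
ee_rot: [-3.14, 0.111, -0.001]
force: [0.3, 0.9, 1.0]
width: 0.628
t 4.5 pos [0.5014 0.1617 0.0257] yaw -4.03 tilt [ 0. -0. -1.] turn needed 0.07 shift cm in target-yaw tool frame [-0.09  0.11  0.27] w 0.628 F [0.29 0.85 1.  ] T [0.19  0.15  0.014] q [-0.22  0.51 -0.27  1.98  0.21  0.68 -2.25]
```

```bash

python3 -m crank '[[[0,0,-1.5],0,255],[[0,0,-3],0,255],[[0,0,-4],0,255],[[0,0,-3],0,255],[[0,0,-1.5],0,255]]'
python3 -m crank '[[[0,0,0],0,255],[[0,0,0],0,255],[[0,0,0],0,255]]'
python3 -c "
from h import *
for i in range(4):
  delta(.5014,.1617,.0248); get_image('top')"
```

```text
clock: 5.0
position: [0.5021, 0.1622, 0.158]
ee_rot: [-3.138, 0.11, -0.004]
force: [0.5, 0.3, -3.1]
width: 0.623
clock: 5.3
position: [0.5002, 0.1612, 0.1539]
ee_rot: [3.139, -0.11, -0.004]
force: [-0.1, -0.2, -3.0]
width: 0.621
t 5.3 pos [0.5002 0.1612 0.1539] yaw -4.03 tilt [-0.003 -0.001 -1.   ] turn needed 0.07 shift cm in target-yaw tool frame [ 0.11 -0.06 12.91] w 0.621 F [-0.12 -0.17 -3.02] T [0.119 0.035 0.012] q [-0.17  0.34 -0.31  1.85  0.12  0.97 -2.18]
t 5.35 pos [0.5003 0.1613 0.1539] yaw -4.02 tilt [-0.003 -0.001 -1.   ] turn needed 0.08 shift cm in target-yaw tool frame [ 0.11 -0.05 12.91] w 0.623 F [ 0.75 -0.   -3.09] T [0.05  0.012 0.032] q [-0.17  0.34 -0.31  1.85  0.12  0.97 -2.18]
t 5.4 pos [0.5004 0.1614 0.1541] yaw -4.02 tilt [-0.002 -0.001 -1.   ] turn needed 0.08 shift cm in target-yaw tool frame [ 0.1  -0.04 12.93] w 0.627 F [-0.43 -0.95 -3.13] T [ 0.087 -0.017 -0.047] q [-0.17  0.34 -0.31  1.85  0.12  0.97 -2.18]
t 5.45 pos [0.5006 0.1615 0.1543] yaw -4.02 tilt [-0.002 -0.001 -1.   ] turn needed 0.08 shift cm in target-yaw tool frame [ 0.08 -0.03 12.95] w 0.628 F [-0.2  -0.93 -2.9 ] T [ 0.048  0.004 -0.039] q [-0.17  0.34 -0.31  1.85  0.12  0.97 -2.18]
```

```bash
cat >> h.py <<'E'
def avg(n=14,skip=4):
    T=[];F=[];X=[]
    for i in range(n+skip):
        s=monitor.observe()
        if i>=skip: T.append(s["ft_torque"]);F.append(s["force"]);X.append(s["position"])
        else: print("early F",s["force"].round(1),"T",s["ft_torque"].round(3))
        get_image('top')
    T=np.array(T);F=np.array(F)
    print("T mean",T.mean(0).round(4),"sem",(T.std(0)/len(T)**.5).round(4),"F",F.mean(0).round(2),F.std(0).round(2),"pos",np.mean(X,0).round(4),"t",s["clock"],"w",s["width"])
E
python3 -m crank '[[[-4,0,0],0,255],[[5,0,0],0,255],[[-5,0,0],0,255],[[5,0,0],0,255],[[-5,0,0],0,255]]'
python3 -m crank '[[[5,0,0],0,255],[[5,0,0],0,255]]'
python3 -c "
from h import *
avg()"
python3 -m crank '[[[-5,0,0],0,255],[[-5,0,0],0,255]]'
python3 -c "
from h import *
avg()"
```

```text
clock: 6.0
position: [0.4691, 0.1631, 0.1492]
ee_rot: [3.139, -0.121, -0.007]
force: [1.0, 1.0, -1.2]
width: 0.625
clock: 6.2
position: [0.5554, 0.1563, 0.1522]
ee_rot: [3.136, -0.104, -0.014]
force: [4.5, 1.3, -1.0]
width: 0.624
early F [ 4.5  1.3 -1. ] T [ 0.212 -0.43  -0.011]
early F [15.8 -0.9  0.5] T [-0.005 -1.785 -0.021]
early F [-0.3 -0.6 -3.4] T [0.005 0.103 0.006]
early F [-0.8  0.4 -3.1] T [0.071 0.093 0.002]
T mean [0.0296 0.0393 0.0148] sem [0.0091 0.0086 0.005 ] F [-0.11 -0.   -3.13] [0.46 0.57 0.47] pos [0.5608 0.1576 0.1554] t 7.05 w 0.6256370438640472
clock: 7.3
position: [0.4607, 0.1646, 0.155]
ee_rot: [-3.139, 0.113, 0.0]
force: [-1.1, 0.7, -2.9]
width: 0.628
early F [-1.1  0.7 -2.9] T [0.178 0.135 0.037]
early F [-13.7  -0.6  -4.3] T [-8.700e-02  1.431e+00 -1.000e-03]
early F [ 0.9  0.2 -3.4] T [ 0.096 -0.11   0.036]
early F [ 1.2 -0.2 -2.9] T [ 0.041 -0.115 -0.045]
T mean [ 0.0482  0.0117 -0.0052] sem [0.0086 0.0117 0.0078] F [ 0.33  0.07 -3.14] [0.45 0.61 0.38] pos [0.462  0.1646 0.1555] t 8.15 w 0.6243607604381791
```

```bash

python3 -m crank '[[[5,0,0],0,255],[[5,0,0],0,255]]'
python3 -c "
from h import *
avg(22,4)"
python3 -m crank '[[[-5,0,0],0,255],[[-5,0,0],0,255]]'
python3 -c "
from h import *
avg(22,4)"
```

```text
clock: 8.4
position: [0.5616, 0.1577, 0.1558]
ee_rot: [3.14, -0.107, 0.0]
force: [2.5, 0.9, -2.8]
width: 0.625
early F [ 2.5  0.9 -2.8] T [ 0.138 -0.105  0.005]
early F [14.1 -0.4 -1.6] T [ 0.071 -1.623 -0.021]
early F [-0.9 -0.6 -3.1] T [0.02  0.143 0.037]
early F [-1.  -1.1 -3.5] T [0.106 0.129 0.008]
T mean [ 0.0503  0.0321 -0.0067] sem [0.0058 0.0063 0.0054] F [-0.19  0.01 -3.28] [0.48 0.51 0.43] pos [0.5608 0.1576 0.1554] t 9.65 w 0.6262698044789134
clock: 9.9
position: [0.4608, 0.1646, 0.1549]
ee_rot: [-3.139, 0.113, 0.0]
force: [-1.5, 0.9, -2.3]
width: 0.627
early F [-1.5  0.9 -2.3] T [0.166 0.1   0.01 ]
early F [-13.5  -0.   -5.4] T [-0.109  1.409  0.021]
early F [ 0.6  0.1 -2.7] T [ 0.068 -0.082  0.019]
early F [ 1.3 -0.2 -2.6] T [ 0.031 -0.129  0.017]
T mean [ 0.0448  0.0209 -0.0014] sem [0.0079 0.0077 0.0063] F [ 0.2  -0.01 -3.06] [0.52 0.46 0.47] pos [0.4618 0.1646 0.1555] t 11.15 w 0.625884710536899
```

Left: the resting torque differs by only 0.011 ± 0.010 Nm between front and back stops, where a ball would give about 0.075. That looks packed, so I'll put it back.

```bash

python3 -m crank '[[[2,0,0],0,255],[[2,0,2],0,255],[[0,0,2],0,255],[[0,0,0],0,255],[[0,0,0],0,255]]'
python3 -c "
from h import *
delta(.5010,.1605,.0248)
im,W=cloud('scene')
cv2.imwrite('pics/a3.png',cv2.resize(im[130:290,200:440,::-1],None,fx=3,fy=3))"
```

```text
clock: 11.7
position: [0.5007, 0.1618, 0.1155]
ee_rot: [3.139, -0.11, -0.002]
force: [0.1, 0.6, -2.7]
width: 0.628
t 11.7 pos [0.5007 0.1618 0.1155] yaw -4.01 tilt [-0.001 -0.    -1.   ] turn needed 0.09 shift cm in target-yaw tool frame [0.04 0.13 9.07] w 0.628 F [ 0.15  0.57 -2.72] T [ 0.071  0.035 -0.013] q [-0.19  0.39 -0.3   1.9   0.14  0.88 -2.2 ]
```

View pics/a3.png

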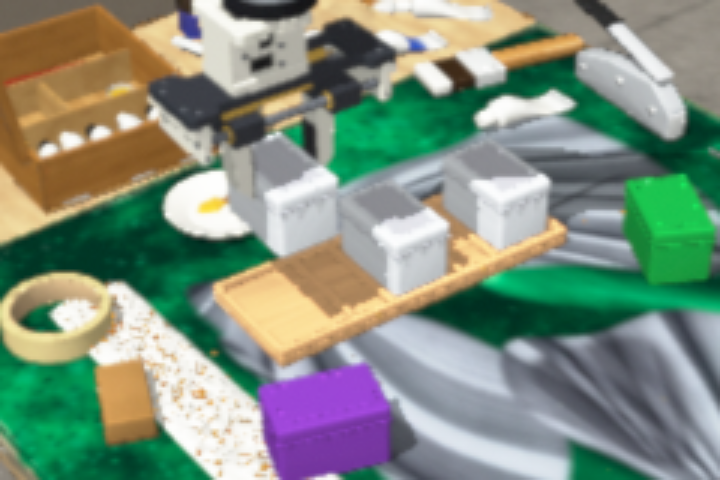

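The tin hangs level above its pocket. Lowering.

```bash

python3 -m crank '[[[0,0.1,3],0,255],[[0,0,3],0,255],[[0,0,2],0,255],[[0,0,0.6],0,255],[[0,0,0],0,255]]'
python3 -m crank '[[[0,0,0.3],0,255],[[0,0,0],0,255]]'
python3 -c "
from h import *
delta(.5010,.1605,.0248)"
```

```text
clock: 12.25
position: [0.5012, 0.161, 0.0298]
ee_rot: [3.14, -0.11, -0.0]
force: [-0.2, 0.8, -2.0]
width: 0.629
clock: 12.45
position: [0.502, 0.1611, 0.0275]
ee_rot: [-3.139, 0.111, -0.003]
force: [-0.5, -0.0, -2.8]
width: 0.624
t 12.45 pos [0.502  0.1611 0.0275] yaw -4.03 tilt [ 0.002  0.001 -1.   ] turn needed 0.07 shift cm in target-yaw tool frame [-0.1   0.07  0.27] w 0.624 F [-0.54 -0.04 -2.81] T [0.01  0.039 0.017] q [-0.21  0.51 -0.27  1.98  0.21  0.68 -2.25]
```

```bash

python3 -m crank '[[[0,0,0.2],0,255],[[0,0,0],0,255]]'
python3 -m crank '[[[0,0,0.1],0,255],[[0,0,0],0,255]]'
python3 -c "
from h import *
delta(.5010,.1605,.0248)"
```

```text
clock: 12.65
position: [0.5021, 0.1611, 0.0256]
ee_rot: [-3.139, 0.111, -0.003]
force: [-0.5, -0.1, 5.5]
width: 0.626
clock: 12.85
position: [0.5021, 0.1611, 0.0256]
ee_rot: [-3.139, 0.111, -0.004]
force: [-5.2, -1.6, 20.0]
width: 0.624
t 12.85 pos [0.5021 0.1611 0.0256] yaw -4.03 tilt [ 0.002  0.    -1.   ] turn needed 0.07 shift cm in target-yaw tool frame [-0.11  0.06  0.08] w 0.624 F [-5.21 -1.6  19.97] T [-0.575  1.226 -0.035] q [-0.21  0.51 -0.27  1.98  0.21  0.68 -2.25]
```

Seated: z is back at the grasp height and the pocket floor now pushes back. I'll ease off, open and rise.

```bash

python3 -m crank '[[[0,0,-0.1],0,255],[[0,0,0],0,0],[[0,0,0],0,0],[[0,0,0],0,0],[[0,0,0],0,0]]'
python3 -m crank '[[[0,0,-1],0,0],[[0,0,-3],0,0],[[0,0,-4],0,0],[[0,0,-2],0,0],[[0,4,0],0,0]]'
python3 -m crank '[[[0,4,0],0,0],[[0,3,0],0,0],[[0,0,0],0,0],[[0,0,0],0,0]]'
python3 -c "
from h import *
delta(.4905,.0485,.0235)
im,W=cloud('scene')
cv2.imwrite('pics/a4.png',cv2.resize(im[130:290,200:440,::-1],None,fx=3,fy=3))
comps(W,.058,.09,(.4,.6,-.13,.25))
im,W=cloud('top')
comps(W,.058,.08,(.4,.6,-.13,.25))
"
```

```text
clock: 13.35
position: [0.5012, 0.1607, 0.0243]
ee_rot: [3.14, -0.11, -0.0]
force: [0.6, 0.3, 1.3]
width: 0.927
clock: 13.85
position: [0.5008, 0.127, 0.1287]
ee_rot: [-3.134, 0.098, -0.011]
force: [0.7, -0.9, -0.2]
width: 0.997
clock: 14.25
position: [0.4936, 0.0507, 0.1251]
ee_rot: [-3.139, 0.113, -0.001]
force: [0.2, 0.3, -0.6]
width: 1.002
t 14.25 pos [0.4936 0.0507 0.1251] yaw -4.12 tilt [ 0.001  0.    -1.   ] turn needed -0.02 shift cm in target-yaw tool frame [-0.3   0.24 10.16] w 1.002 F [ 0.15  0.3  -0.56] T [ 0.091  0.024 -0.044] q [ 0.01  0.33 -0.28  1.96  0.12  0.87 -1.97]
481 px [365. 187.] mean [ 0.4778 -0.0626  0.0687] rect c [481.6 -66.2] size [61.6 94.9] ang 85.1
529 px [330. 202.] mean [0.4843 0.0536 0.0688] rect c [490.   49.3] size [61.1 96.6] ang 86.3
586 px [294. 216.] mean [0.4942 0.1651 0.0688] rect c [500.3 161.8] size [58.9 96.2] ang 85.9
474 px [267. 198.] mean [0.4934 0.1711 0.0696] rect c [500.6 161.9] size [57.2 89.7] ang 89.2
281 px [370. 195.] mean [ 0.497  -0.0854  0.0698] rect c [487.  -82.2] size [30.7 84.8] ang 88.5
```

View pics/a4.png

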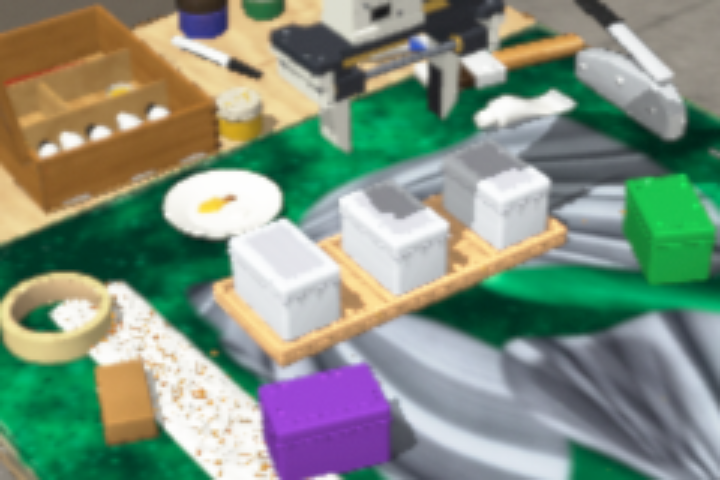

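The left tin stands back in its pocket, at (285,280), and its top is at z 0.069 as before. Next is the middle one.

```bash

python3 -m crank '[[[-0.3,0.2,0],0,0],[[0,0,3],0,0],[[0,0,3],0,0],[[0,0,0],0,0]]'
python3 -c "
from h import *
delta(.4905,.0485,.0235)"
```

```text
clock: 14.75
position: [0.4875, 0.0496, 0.0616]
ee_rot: [3.139, -0.108, -0.009]
force: [-0.5, 0.2, 0.1]
width: 1.002
t 14.75 pos [0.4875 0.0496 0.0616] yaw -3.93 tilt [-0.006 -0.001 -1.   ] turn needed 0.17 shift cm in target-yaw tool frame [0.31 0.08 3.81] w 1.002 F [-0.54  0.23  0.11] T [ 0.012  0.02  -0.02 ] q [-0.    0.41 -0.26  2.03  0.16  0.73 -2.01]
```

```bash

python3 -m crank '[[[0.1,0.05,1.4],0,0],[[0,0,1.4],0,0],[[0,0,1],0,0],[[0,0,0],0,0]]'
python3 -c "
from h import *
delta(.4905,.0485,.0235)"
python3 -m crank '[[[0,0,0],0,255],[[0,0,0],0,255],[[0,0,0],0,255],[[0,0,0],0,255],[[0,0,0],0,255]]' 60
python3 -c "
from h import *
delta(.4905,.0485,.0235)"
```

```text
clock: 15.15
position: [0.4908, 0.049, 0.0262]
ee_rot: [3.14, -0.109, -0.002]
force: [-1.0, -0.6, -0.2]
width: 1.0
t 15.15 pos [0.4908 0.049  0.0262] yaw -3.99 tilt [-0.001 -0.    -1.   ] turn needed 0.11 shift cm in target-yaw tool frame [-0.03  0.05  0.27] w 1.0 F [-0.96 -0.62 -0.24] T [0.041 0.055 0.027] q [-0.02  0.47 -0.25  2.06  0.19  0.64 -2.03]
clock: 15.65
position: [0.4915, 0.0487, 0.0267]
ee_rot: [-3.14, 0.111, -0.001]
force: [-0.9, 0.0, 3.0]
width: 0.627
t 15.65 pos [0.4915 0.0487 0.0267] yaw -4.03 tilt [ 0.  0. -1.] turn needed 0.07 shift cm in target-yaw tool frame [-0.1   0.02  0.32] w 0.627 F [-0.95  0.03  3.04] T [0.119 0.155 0.043] q [-0.02  0.47 -0.25  2.06  0.19  0.64 -2.03]
```

```bash

python3 -m crank '[[[0,0,-1.5],0,255],[[0,0,-3],0,255],[[0,0,-4],0,255],[[0,0,-3],0,255],[[0,0,-1.5],0,255]]'
python3 -m crank '[[[0,0,0],0,255],[[0,0,0],0,255]]'
python3 -m crank '[[[-4,0,0],0,255],[[5,0,0],0,255],[[-5,0,0],0,255],[[5,0,0],0,255],[[-5,0,0],0,255]]'
python3 -m crank '[[[5,0,0],0,255],[[5,0,0],0,255]]'
python3 -c "
from h import *
avg(22,4)"
python3 -m crank '[[[-5,0,0],0,255],[[-5,0,0],0,255]]'
python3 -c "
from h import *
avg(22,4)"
```

```text
clock: 16.15
position: [0.4921, 0.0489, 0.159]
ee_rot: [-3.139, 0.11, -0.005]
force: [0.1, -0.5, -3.2]
width: 0.627
clock: 16.35
position: [0.4908, 0.0484, 0.1557]
ee_rot: [3.139, -0.111, -0.001]
force: [-0.3, 0.4, -3.9]
width: 0.624
clock: 16.85
position: [0.4569, 0.0508, 0.1479]
ee_rot: [-3.138, 0.115, 0.016]
force: [0.9, 0.4, 0.8]
width: 0.626
clock: 17.05
position: [0.5431, 0.0432, 0.1513]
ee_rot: [3.136, -0.106, -0.021]
force: [3.7, 0.6, -0.3]
width: 0.626
early F [ 3.7  0.6 -0.3] T [ 0.134 -0.431 -0.018]
early F [15.3  0.6  1.2] T [ 0.027 -1.568 -0.053]
early F [-0.5  0.5 -2.7] T [ 0.023  0.07  -0.003]
early F [-0.3  0.6 -2.3] T [ 0.079  0.071 -0.046]
T mean [ 0.0274  0.0725 -0.0004] sem [0.0054 0.008  0.0061] F [-0.07  0.   -3.02] [0.47 0.68 0.37] pos [0.5508 0.0444 0.1561] t 18.3 w 0.6257587049392397
clock: 18.55
position: [0.4507, 0.0517, 0.1559]
ee_rot: [-3.139, 0.112, 0.0]
force: [-1.1, 1.4, -2.6]
width: 0.623
early F [-1.1  1.4 -2.6] T [ 0.127  0.118 -0.003]
early F [-12.7  -0.8  -6.3] T [-0.071  1.386  0.009]
early F [ 1.1  0.3 -2.5] T [-0.007 -0.012  0.002]
early F [ 1.   0.3 -2.3] T [ 0.056 -0.113 -0.015]
T mean [ 0.0233 -0.0171  0.0089] sem [0.0073 0.0081 0.0081] F [ 0.27  0.09 -3.03] [0.61 0.59 0.54] pos [0.4518 0.0515 0.1565] t 19.8 w 0.6247400708217994
```

The middle tin differs by 0.090 Nm, about what a running ball would give. Repeating once to confirm.

```bash

python3 -m crank '[[[5,0,0],0,255],[[5,0,0],0,255]]'
python3 -c "
from h import *
avg(20,4)"
python3 -m crank '[[[-5,0,0],0,255],[[-5,0,0],0,255]]'
python3 -c "
from h import *
avg(20,4)"
```

```text
clock: 20.05
position: [0.5516, 0.0442, 0.1567]
ee_rot: [3.139, -0.109, 0.0]
force: [1.7, 0.2, -1.9]
width: 0.625
early F [ 1.7  0.2 -1.9] T [ 0.086 -0.158 -0.029]
early F [14.6 -0.8 -0.2] T [-0.046 -1.427 -0.018]
early F [-0.9 -0.7 -3.4] T [ 0.04   0.12  -0.039]
early F [-0.2 -0.2 -0.9] T [ 0.135  0.027 -0.027]
T mean [ 0.0407  0.0732 -0.0072] sem [0.0082 0.0092 0.0067] F [ 0.07 -0.01 -2.88] [0.55 0.37 0.4 ] pos [0.5508 0.0445 0.1564] t 21.2 w 0.6256140051734098
clock: 21.45
position: [0.4507, 0.0516, 0.1559]
ee_rot: [-3.139, 0.112, 0.0]
force: [-0.8, 0.6, -2.1]
width: 0.626
early F [-0.8  0.6 -2.1] T [0.11  0.114 0.025]
early F [-13.2   0.2  -6.6] T [-0.072  1.327  0.025]
early F [ 1.2 -0.4 -1.7] T [-0.004 -0.042  0.004]
early F [-0.8  1.1 -1.9] T [ 0.052  0.063 -0.014]
T mean [ 0.015  -0.0115 -0.0032] sem [0.0056 0.0112 0.0066] F [ 0.18 -0.04 -3.2 ] [0.63 0.46 0.56] pos [0.4519 0.0515 0.1565] t 22.6 w 0.6278769343295522
```

Confirmed: 0.085 Nm, so the middle tin rattles. It goes back in its pocket for now, and the right one still gets its turn.

```bash

python3 -m crank '[[[2,0,0],0,255],[[2,0,1],0,255],[[0,0,4],0,255],[[0,0,0],0,255],[[0,0,0],0,255]]'
python3 -c "
from h import *
delta(.4912,.0475,.0265)"
python3 -m crank '[[[0,0.1,3],0,255],[[0,0,2],0,255],[[0,0,1.8],0,255],[[0,0,0.8],0,255],[[0,0,0],0,255]]'
python3 -m crank '[[[0,0,0],0,255]]'
python3 -c "
from h import *
delta(.4912,.0475,.0265)"
```

```text
clock: 23.15
position: [0.4904, 0.0486, 0.1063]
ee_rot: [3.139, -0.11, -0.004]
force: [0.1, 0.7, -2.8]
width: 0.631
t 23.15 pos [0.4904 0.0486 0.1063] yaw -4.01 tilt [-0.002 -0.    -1.   ] turn needed 0.09 shift cm in target-yaw tool frame [0.09 0.11 7.98] w 0.631 F [ 0.1   0.74 -2.84] T [ 0.084  0.016 -0.018] q [ 0.02  0.35 -0.29  1.98  0.13  0.83 -1.98]
clock: 23.65
position: [0.4913, 0.0477, 0.0309]
ee_rot: [3.14, -0.11, 0.0]
force: [0.5, 0.5, -2.8]
width: 0.624
clock: 23.75
position: [0.4921, 0.0479, 0.0317]
ee_rot: [-3.139, 0.11, -0.003]
force: [0.0, 0.2, -2.7]
width: 0.625
t 23.75 pos [0.4921 0.0479 0.0317] yaw -4.02 tilt [ 0.002  0.    -1.   ] turn needed 0.08 shift cm in target-yaw tool frame [-0.08  0.05  0.52] w 0.625 F [ 0.05  0.24 -2.67] T [ 0.056  0.055 -0.06 ] q [-0.01  0.46 -0.26  2.05  0.19  0.65 -2.03]
```

```bash

python3 -m crank '[[[0,0,0.4],0,255],[[0,0,0],0,255]]'
python3 -m crank '[[[0,0,0.1],0,255],[[0,0,0],0,255]]'
```

```text
clock: 23.95
position: [0.4924, 0.0478, 0.0272]
ee_rot: [-3.139, 0.111, -0.004]
force: [1.0, 1.0, 1.0]
width: 0.624
clock: 24.15
position: [0.4929, 0.0478, 0.0268]
ee_rot: [-3.139, 0.111, -0.005]
force: [0.4, -1.1, 11.5]
width: 0.628
```

```bash

python3 -m crank '[[[0,0,-0.1],0,255],[[0,0,0],0,0],[[0,0,0],0,0],[[0,0,0],0,0],[[0,0,0],0,0]]'
python3 -m crank '[[[0,0,-1],0,0],[[0,0,-3],0,0],[[0,0,-4],0,0],[[0,0,-2],0,0],[[0,4,0],0,0]]'
python3 -m crank '[[[0,4,0],0,0],[[0,3.5,0],0,0],[[0,0,0],0,0],[[0,0,0],0,0]]'
python3 -c "
from h import *
delta(.484,-.0675,.0245)
im,W=cloud('scene')
cv2.imwrite('pics/a5.png',cv2.resize(im[130:290,200:440,::-1],None,fx=3,fy=3))
comps(W,.058,.09,(.4,.6,-.13,.25))
"
```

```text
clock: 24.65
position: [0.491, 0.0476, 0.0263]
ee_rot: [3.139, -0.11, -0.001]
force: [0.4, 0.2, 0.6]
width: 0.923
clock: 25.15
position: [0.4914, 0.0131, 0.1306]
ee_rot: [-3.136, 0.098, -0.012]
force: [1.2, 0.5, -0.8]
width: 0.999
clock: 25.55
position: [0.4831, -0.0676, 0.127]
ee_rot: [-3.139, 0.114, -0.001]
force: [1.2, 0.6, -0.6]
width: 1.003
t 25.55 pos [ 0.4831 -0.0676  0.127 ] yaw -4.15 tilt [ 0.  0. -1.] turn needed -0.05 shift cm in target-yaw tool frame [ 0.09 -0.02 10.25] w 1.003 F [ 1.17  0.61 -0.6 ] T [ 0.04   0.061 -0.055] q [ 0.23  0.31 -0.25  1.98  0.1   0.87 -1.72]
485 px [364. 187.] mean [ 0.4781 -0.0624  0.0687] rect c [482.1 -66.9] size [62.7 94. ] ang 86.8
539 px [330. 201.] mean [0.4853 0.0524 0.0686] rect c [490.   49.3] size [62.2 94.6] ang 86.3
585 px [294. 216.] mean [0.494  0.1647 0.0687] rect c [499.4 161.4] size [59.3 95.6] ang 85.5
```

View pics/a5.png

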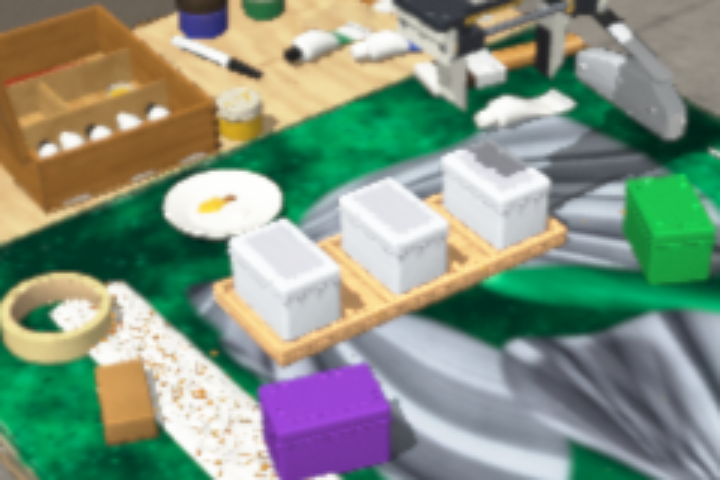

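The left and middle tins are standing in their pockets, at (285,280) and (393,235). Now the right one.

```bash

python3 -m crank '[[[0.1,0,0],0,0],[[0,0,3],0,0],[[0,0,3],0,0],[[0,0,0],0,0]]'
python3 -m crank '[[[0,0,1.4],0,0],[[0,0,1.4],0,0],[[0,0,1.2],0,0],[[0,0,0],0,0]]'
python3 -c "
from h import *
delta(.4842,-.0680,.0245)"
python3 -m crank '[[[0,0,0],0,255],[[0,0,0],0,255],[[0,0,0],0,255],[[0,0,0],0,255],[[0,0,0],0,255]]' 60
python3 -c "
from h import *
delta(.4842,-.0680,.0245)"
```

```text
clock: 26.0
position: [0.4817, -0.0657, 0.0637]
ee_rot: [-3.139, 0.107, 0.009]
force: [0.0, -0.4, -0.0]
width: 0.998
clock: 26.4
position: [0.4837, -0.0665, 0.026]
ee_rot: [-3.14, 0.109, 0.002]
force: [-0.1, 0.1, 0.3]
width: 0.998
t 26.4 pos [ 0.4837 -0.0665  0.026 ] yaw -3.97 tilt [-0.002  0.    -1.   ] turn needed 0.13 shift cm in target-yaw tool frame [0.06 0.14 0.15] w 0.998 F [-0.06  0.1   0.29] T [-0.01   0.035 -0.005] q [ 0.2   0.46 -0.22  2.07  0.17  0.63 -1.78]
clock: 26.9
position: [0.4843, -0.0673, 0.0267]
ee_rot: [3.139, -0.111, 0.001]
force: [-0.5, -0.3, 2.3]
width: 0.626
t 26.9 pos [ 0.4843 -0.0673  0.0267] yaw -4.04 tilt [ 0.001 -0.    -1.   ] turn needed 0.06 shift cm in target-yaw tool frame [-0.01  0.07  0.22] w 0.626 F [-0.48 -0.35  2.27] T [0.189 0.139 0.012] q [ 0.2   0.46 -0.22  2.07  0.17  0.63 -1.78]
```

```bash

python3 -m crank '[[[0,0,-1.5],0,255],[[0,0,-3],0,255],[[0,0,-4],0,255],[[0,0,-3],0,255],[[0,0,-1.5],0,255]]'
python3 -m crank '[[[0,0,0],0,255],[[0,0,0],0,255]]'
python3 -m crank '[[[-4,0,0],0,255],[[5,0,0],0,255],[[-5,0,0],0,255],[[5,0,0],0,255],[[-5,0,0],0,255]]'
python3 -m crank '[[[5,0,0],0,255],[[5,0,0],0,255]]'
python3 -c "
from h import *
avg(22,4)"
python3 -m crank '[[[-5,0,0],0,255],[[-5,0,0],0,255]]'
python3 -c "
from h import *
avg(22,4)"
```

```text
clock: 27.4
position: [0.485, -0.0671, 0.159]
ee_rot: [3.139, -0.11, 0.005]
force: [0.4, 0.2, -2.7]
width: 0.627
clock: 27.6
position: [0.4835, -0.0672, 0.1557]
ee_rot: [3.14, -0.111, -0.001]
force: [-0.7, -0.4, -4.4]
width: 0.625
clock: 28.1
position: [0.449, -0.0639, 0.1471]
ee_rot: [-3.134, 0.11, 0.018]
force: [0.8, 0.9, -0.8]
width: 0.625
clock: 28.3
position: [0.5349, -0.0715, 0.1508]
ee_rot: [3.138, -0.109, -0.024]
force: [5.2, -0.4, -1.2]
width: 0.623
early F [ 5.2 -0.4 -1.2] T [ 0.094 -0.578 -0.016]
early F [16.8 -1.   0.4] T [-0.064 -2.01  -0.   ]
early F [-0.1  0.5 -2.1] T [ 0.053  0.143 -0.026]
early F [-0.2 -0.1 -3.7] T [ 0.009  0.057 -0.   ]
T mean [ 0.0395  0.0366 -0.0038] sem [0.0059 0.0072 0.0059] F [-0.05 -0.15 -3.25] [0.54 0.48 0.56] pos [ 0.5436 -0.0713  0.1561] t 29.55 w 0.6204382184982152
clock: 29.8
position: [0.4436, -0.0641, 0.1559]
ee_rot: [-3.139, 0.11, 0.0]
force: [-1.4, 0.4, -2.8]
width: 0.627
early F [-1.4  0.4 -2.8] T [0.063 0.066 0.009]
early F [-15.3   0.1  -6.1] T [0.077 1.716 0.026]
early F [ 1.8 -0.3 -3.5] T [ 0.029 -0.051 -0.028]
early F [ 1.3 -0.8 -2.9] T [ 0.034 -0.093 -0.019]
T mean [0.032  0.0157 0.0057] sem [0.0051 0.0082 0.006 ] F [ 0.1  -0.07 -3.01] [0.66 0.51 0.48] pos [ 0.4446 -0.0643  0.1565] t 31.05 w 0.6279574545050676
```

The right tin differs by 0.021 ± 0.011 Nm and its stop forces are like the left one's, so it is packed. I'll put it back.

```bash

python3 -m crank '[[[2,0,0],0,255],[[2,0,1],0,255],[[0,0,4],0,255],[[0,0,0],0,255],[[0,0,0],0,255]]'
python3 -c "
from h import *
delta(.4842,-.0680,.0265)"
python3 -m crank '[[[0,0.05,3],0,255],[[0,0,2],0,255],[[0,0,1.8],0,255],[[0,0,0.8],0,255],[[0,0,0],0,255]]'
python3 -m crank '[[[0,0,0.2],0,255],[[0,0,0],0,255]]'
python3 -c "
from h import *
delta(.4842,-.0680,.0265)"
```

```text
clock: 31.6
position: [0.4833, -0.067, 0.1063]
ee_rot: [-3.14, 0.11, 0.004]
force: [-0.5, 0.3, -2.2]
width: 0.625
t 31.6 pos [ 0.4833 -0.067   0.1063] yaw -4.02 tilt [-0.002  0.    -1.   ] turn needed 0.08 shift cm in target-yaw tool frame [0.1  0.09 7.98] w 0.625 F [-0.45  0.31 -2.25] T [ 0.076 -0.017 -0.022] q [ 0.24  0.34 -0.26  2.    0.12  0.82 -1.73]
clock: 32.1
position: [0.4843, -0.0677, 0.0309]
ee_rot: [3.14, -0.11, 0.0]
force: [-0.3, 0.1, -2.7]
width: 0.628
clock: 32.3
position: [0.4849, -0.0677, 0.0294]
ee_rot: [3.139, -0.111, 0.003]
force: [0.2, 1.0, -3.7]
width: 0.624
t 32.3 pos [ 0.4849 -0.0677  0.0294] yaw -4.03 tilt [ 0.002 -0.    -1.   ] turn needed 0.07 shift cm in target-yaw tool frame [-0.07  0.04  0.29] w 0.624 F [ 0.15  0.99 -3.66] T [-0.015 -0.018  0.055] q [ 0.21  0.45 -0.23  2.07  0.17  0.64 -1.78]
```

```bash

python3 -m crank '[[[0,0,0.2],0,255],[[0,0,0],0,255]]'
python3 -m crank '[[[0,0,0.1],0,255],[[0,0,0],0,255]]'
```

```text
clock: 32.5
position: [0.4844, -0.0677, 0.0267]
ee_rot: [3.14, -0.111, 0.001]
force: [0.5, 0.2, -2.3]
width: 0.627
clock: 32.7
position: [0.4844, -0.0677, 0.0267]
ee_rot: [3.139, -0.111, 0.001]
force: [-4.7, -0.3, 15.7]
width: 0.628
```

Seated. Release it and return to the middle tin.

```bash

python3 -m crank '[[[0,0,-0.1],0,255],[[0,0,0],0,0],[[0,0,0],0,0],[[0,0,0],0,0],[[0,0,0],0,0]]'
python3 -m crank '[[[0,0,-1],0,0],[[0,0,-3],0,0],[[0,0,-4],0,0],[[0,0,-2],0,0],[[0,-4,0],0,0]]'
python3 -m crank '[[[0,-4,0],0,0],[[0,-3.5,0],0,0],[[0,0,0],0,0],[[0,0,0],0,0]]'
python3 -c "
from h import *
delta(.491,.0478,.0262)
im,W=cloud('scene')
cv2.imwrite('pics/a6.png',cv2.resize(im[130:290,200:440,::-1],None,fx=3,fy=3))
comps(W,.058,.09,(.4,.6,-.13,.25))
"
```

```text
clock: 33.2
position: [0.4842, -0.0676, 0.0264]
ee_rot: [-3.14, 0.111, -0.0]
force: [0.7, 0.1, -0.4]
width: 0.924
clock: 33.7
position: [0.489, -0.0325, 0.1301]
ee_rot: [3.137, -0.124, 0.009]
force: [1.7, 0.3, -0.4]
width: 1.002
clock: 34.1
position: [0.4922, 0.0478, 0.127]
ee_rot: [3.14, -0.107, 0.001]
force: [0.9, 0.0, 0.9]
width: 1.001
t 34.1 pos [0.4922 0.0478 0.127 ] yaw -3.9 tilt [ 0. -0. -1.] turn needed 0.2 shift cm in target-yaw tool frame [-1.200e-01  1.000e-02  1.008e+01] w 1.001 F [0.94 0.03 0.93] T [-0.008  0.033  0.002] q [ 0.04  0.33 -0.31  1.96  0.13  0.88 -1.97]
493 px [365. 188.] mean [ 0.4777 -0.0626  0.0685] rect c [484.4 -66.2] size [63.4 97.2] ang 84.5
533 px [331. 201.] mean [0.4855 0.052  0.0688] rect c [490.5  49. ] size [62.8 93.9] ang 89.9
579 px [294. 216.] mean [0.4944 0.1648 0.0689] rect c [499.4 161.4] size [62.  96.7] ang 85.8
```

View pics/a6.png

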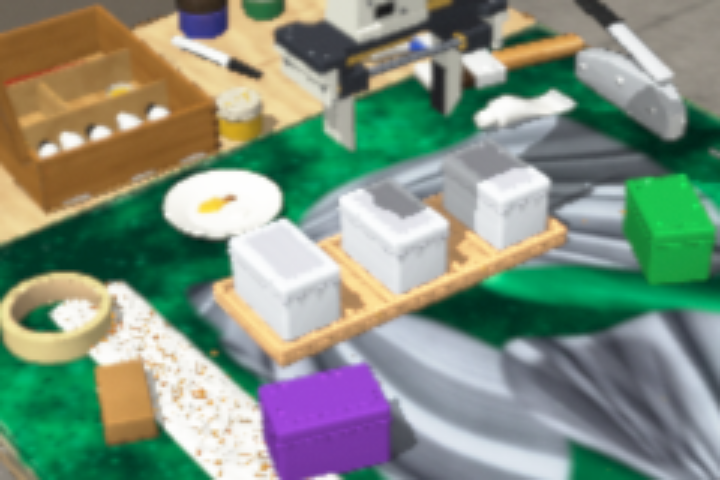

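All three tins are standing in their pockets, and the gripper is over the middle one. I'll pick it up.

```bash

python3 -m crank '[[[0,0,0],0.1,0],[[0,0,3],0,0],[[0,0,3],0,0],[[0,0,0],0,0]]'
python3 -m crank '[[[0,0,1.4],0,0],[[0,0,1.4],0,0],[[0,0,1.2],0,0],[[0,0,0],0,0]]'
python3 -m crank '[[[0,0,0],0,255],[[0,0,0],0,255],[[0,0,0],0,255],[[0,0,0],0,255],[[0,0,0],0,255]]' 60
python3 -m crank '[[[0,0,-1.5],0,255],[[0,0,-3],0,255],[[0,0,-4],0,255],[[0,0,-3],0,255],[[0,0,-1.5],0,255]]'
python3 -c "
from h import *
delta(.669,.113,.13)"
```

```text
clock: 34.55
position: [0.4895, 0.0452, 0.0637]
ee_rot: [3.138, -0.116, -0.009]
force: [-1.0, 0.0, 0.9]
width: 1.002
clock: 34.95
position: [0.4917, 0.0464, 0.0259]
ee_rot: [3.139, -0.114, -0.002]
force: [-0.4, 0.5, -0.4]
width: 0.999
clock: 35.45
position: [0.4924, 0.0472, 0.0267]
ee_rot: [-3.139, 0.113, -0.001]
force: [-0.9, -0.2, 3.2]
width: 0.627
clock: 35.95
position: [0.493, 0.0473, 0.159]
ee_rot: [-3.139, 0.113, -0.005]
force: [-0.6, 0.1, -3.0]
width: 0.63
t 35.95 pos [0.493  0.0473 0.159 ] yaw -4.13 tilt [ 0.003  0.    -1.   ] turn needed -0.03 shift cm in target-yaw tool frame [17.08 -7.81  2.9 ] w 0.63 F [-0.6   0.11 -3.04] T [0.033 0.005 0.018] q [ 0.05  0.29 -0.32  1.92  0.11  0.95 -1.96]
```

```bash

python3 -m crank '[[[1.5,-0.8,0],0,255],[[3,-1.5,0],0,255],[[3.5,-1.6,0],0,255],[[3.5,-1.6,0.8],0,255],[[3,-1.3,1.2],0,255]]'
python3 -m crank '[[[2,-0.9,1],0,255],[[0.7,-0.2,0.5],0,255],[[0,0,0],0,255],[[0,0,0],0,255],[[0,0,0],0,255]]'
python3 -c "
from h import *
delta(.6705,.113,.118)
for n in('scene','top'):
  im,W=cloud(n); cv2.imwrite(f'pics/b_{n}.png',cv2.resize(im[60:260,160:420,::-1],None,fx=3,fy=3)[:600])
  comps(W,.15,.19,(.6,.75,.05,.2),20)
  comps(W,.058,.09,(.4,.6,-.13,.25))
"
```

```text
clock: 36.45
position: [0.6435, 0.1053, 0.1364]
ee_rot: [-3.139, 0.113, -0.002]
force: [0.8, -0.2, -2.6]
width: 0.627
clock: 36.95
position: [0.6688, 0.1129, 0.1222]
ee_rot: [3.139, -0.114, 0.0]
force: [-0.2, -0.0, -1.8]
width: 0.625
t 36.95 pos [0.6688 0.1129 0.1222] yaw -4.15 tilt [ 0. -0. -1.] turn needed -0.05 shift cm in target-yaw tool frame [ 0.17 -0.02  0.42] w 0.625 F [-0.24 -0.03 -1.84] T [0.069 0.048 0.015] q [-0.07  0.6  -0.28  1.5   0.18  1.06 -2.03]
583 px [272. 152.] mean [0.6549 0.115  0.1666] rect c [661.2 113. ] size [92.2 88.2] ang 18.8
488 px [365. 187.] mean [ 0.4779 -0.0627  0.0687] rect c [483.2 -67. ] size [62.8 96.4] ang 86.6
581 px [294. 216.] mean [0.4945 0.1648 0.0688] rect c [498.8 162. ] size [61.2 95.3] ang 86.6
872 px [271. 195.] mean [0.5003 0.1599 0.0698] rect c [501.  160.4] size [59.1 91.1] ang 86.0
```

View pics/b_scene.png

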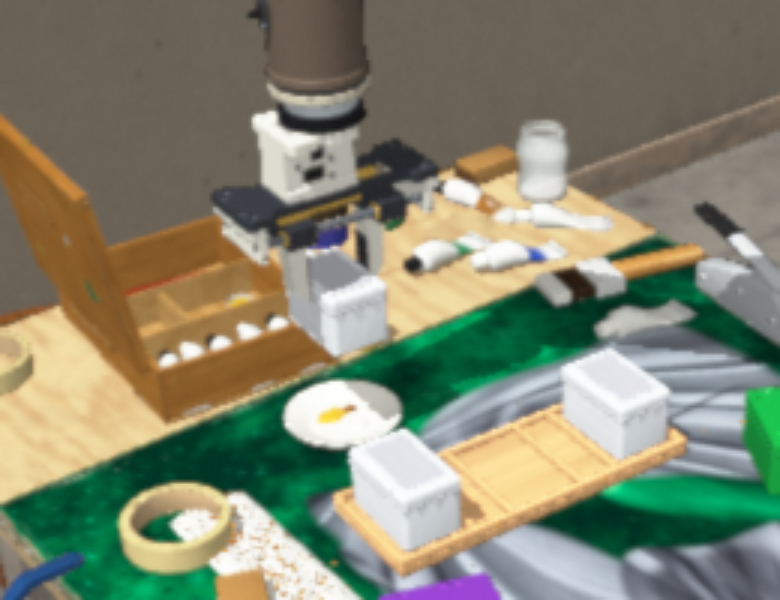

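The tin hangs upright over the dish, with the dish at (343,415) and the tin above it at (338,300). The outer tins are in their pockets. I'll make a 1 mm trim, settle, and do a last check.

```bash

python3 -m crank '[[[0.1,0,0.2],0,255],[[0,0,0],0,255],[[0,0,0],0,255],[[0,0,0],0,255],[[0,0,0],0,255]]'
python3 -m crank '[[[0,0,0],0,255],[[0,0,0],0,255],[[0,0,0],0,255],[[0,0,0],0,255],[[0,0,0],0,255]]'
python3 -c "
from h import *
delta(.6705,.113,.118)
im,W=cloud('scene'); comps(W,.154,.175,(.6,.75,.07,.16),20)
print(np.abs(monitor.observe()['dq']).max())
print(workorder.sign_off())"
```

```text
clock: 37.55
position: [0.6704, 0.1135, 0.1194]
ee_rot: [-3.14, 0.113, 0.0]
force: [0.4, -0.3, -2.8]
width: 0.629
clock: 38.05
position: [0.6704, 0.1134, 0.1194]
ee_rot: [3.14, -0.113, -0.0]
force: [0.3, -2.3, -2.7]
width: 0.628
t 38.05 pos [0.6704 0.1134 0.1194] yaw -4.13 tilt [-0. -0. -1.] turn needed -0.03 shift cm in target-yaw tool frame [0.01 0.04 0.14] w 0.628 F [ 0.35 -2.35 -2.72] T [0.062 0.033 0.039] q [-0.07  0.61 -0.28  1.5   0.18  1.06 -2.03]
439 px [272. 153.] mean [0.6584 0.1145 0.1629] rect c [662.1 111.6] size [88.9 87.5] ang 25.1
0.0018850514328258147
the job is handed in; nothing more can be done
None
```

The middle tin is the one that rattles. The arm is holding it still and upright over the middle of the dish, and the job is handed in at about 38 s of the 72 s.

**Finding the rattle:** I lifted and shook left, middle and right in that order and stood each back in its own pocket. I then compared the resting wrist torque after forward and backward stops. A ball running end to end should shift it by about 0.075 Nm.

| Tin | Torque shift (Nm) | Result |
|---|---|---|
| Left | 0.028, then 0.011 on a repeat | packed |
| Middle | 0.090, then 0.085 on a repeat | rattles |
| Right | 0.021 (one measurement) | packed |

The readings carry about ±0.01 Nm of noise.

**Last checks:**
- **Position:** the tool is at (0.670, 0.113, 0.119) and the dish centre was measured at (0.669, 0.113). The tin's underside is about 9 cm above the dish rim. The arm has no tilt and is at rest, and the grip is holding (opening 0.628).
- **Other tins:** the left and right tins stand in their pockets, within about 2 mm of where they started.
- **Other things on the table:** in the last picture, what was in view looked undisturbed. I did not measure those items again.

**Disagreement:** the depth estimate of the held tin's centre was blurred by the gripper fingers. It came out about 8 mm nearer the robot in x than the tool position, so I relied on the tool position.

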